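# Index the filing table one notch

### The job

Press the spring plunger of the indexing table down with the fingertips and, while its pin is out of the notch, push the table round counter-clockwise (seen from above) to the very next notch, then let the plunger spring fully back up so that its pin locks the table there. Only press and push: leave the brass pommel sitting in its nest and do not disturb the screwdriver and the tin lying around, and finish with the hand clear.

Things in the scene. Friction and masses are not known exactly. Their poses are not given: they have to be found in the camera images.
- axis (a point): point on the vertical turning axis of the indexing table, level with its flat top, 66 mm above the bench. The table is an aluminium disc, 176 mm across, on a grey round foot fixed to the bench. Under it lies a fixed steel index plate, about 256 mm across, top 46 mm above the bench, with 12 open notches in its rim, 30 degrees apart.
- next_notch (a point): fixed point in the index plate's rim, in the middle of the next notch counter-clockwise, 118 mm from the turning axis and 46 mm above the bench. The pin must end in this notch; the pad's centre then stands over the same radius line.
- pad (a point): centre of the flat top of the plunger's round black press pad, 40 mm across. It sits on a dark steel arm of the table, 137 mm from the turning axis, turns with the table and sinks as it is pressed: top 78 mm above the bench when up, 67 mm fully down; the arm's top is at 64 mm. The locking pin is on the same radius line, 118 mm from the axis.
- cheeks (a point): point on the arm midway between two upright guard cheeks that stand either side of the pad in the direction of turning, 92 mm above the bench (level with their tops). Gap 56 mm, each 6 mm thick and 42 mm long radially; open towards and away from the axis. A finger on the pad turns the table by friction or by pushing a cheek.
- plunger (a joint): how far the plunger is pressed, m: 0 up (pin in a notch), 0.011 fully down; 3.5 N to start, 9 N fully down. Beyond 0.0075 the 8 mm pin is clear below the plate and the table can turn. Let up between notches, the pin rides under the plate (about 0.007) and springs up by itself on reaching a notch.
- turntable (a joint): angle of the table, rad, growing counter-clockwise seen from above: about 0 in the starting notch, 0.5236 (30 degrees, 72 mm of travel at the pad) in the next one. In a notch it has about 0.025 rad of play either way. Turning takes about 2 to 4 N at the pad; it stays where it is left.
- pommel_mid (a point): centre, half-way up, of the brass pommel being filed: a turned piece of 31 mm diameter and 46 mm high, standing loose in a 12 mm high ring nest at the middle of the table, its top 112 mm above the bench. It must stay there.
- screwdriver_mid (a point): screwdriver lying on the bench near the table (bystander, about 0.2 m long), a point on its length.
- tin: open steel tin 85 x 65 x 30 mm standing on the bench near the table (bystander), the centre of its underside.

How it is judged:
On the way, in this order (a step that is already met when the one before it is completed fails the run):
1. the plunger is pressed down until its pin leaves the starting notch (value of joint plunger above 0.0075 m and value of joint turntable between -0.08 and 0.08 rad), for 0.05 s.
2. the table is on its way to the next notch counter-clockwise with the pin out (value of joint turntable between 0.2 and 0.7236 rad and value of joint plunger above 0.005 m), for 0.05 s.
3. the pin has sprung up into the next notch (value of joint plunger below 0.002 m and value of joint turntable between 0.4886 and 0.5586 rad), for 0.2 s.
At the end, for the whole second after the job is handed in: Table at rest at the next notch counter-clockwise (0.5236 rad +-0.035), plunger up (within 2 mm), pommel upright in its nest (within 6 mm of the axis, 5 mm of height, 0.15 rad), screwdriver and tin within 20 mm of where they lay (all of step 3 and velocity of joint turntable between -0.02 and 0.02 rad/s and horizontal distance between pommel_mid and axis below 0.006 m and angle between pommel_mid's own z axis and vertical below 0.15 rad and z of pommel_mid in the frame of axis below 0.028 m and distance of each of screwdriver_mid, tin from where it was at the start of the episode below 0.02 m); the robot touches nothing.
It fails at once if the pommel is lifted or knocked out of its nest (z of pommel_mid in the frame of axis above 0.03 m or angle between pommel_mid's own z axis and vertical above 0.3 rad).
It fails at once if the screwdriver or the tin is moved, lifted or carried (distance of any of screwdriver_mid, tin from where it was at the start of the episode above 0.02 m).
It also fails if it takes over 32 s, if anything falls off the work surface, if the arm or the gripper's body presses on something with over 40 N, if the wrist force passes 120 N, or if a joint passes its speed limit or range.

### The arm

A 6-joint arm with a two-finger parallel gripper is mounted at the origin on the work surface. World frame = base frame: x ahead of the robot, y to its left, z up, the work surface at z = 0. Lengths are in m, angles in rad, forces in N, time in s.
With the tool pointing down it reaches from about 0.375 to 0.925 m from the base axis. Payload 5.7 kg.
Tool frame: the origin (TCP) lies between the finger pads; the fingertips stand 22 mm ahead of it and the grasp point (between the pads) lies 3 mm ahead of it; z points along the fingers, y is the line along which they close (so a half turn about z gives the same grasp; the last joint's range is limited). The gripper opens to 85 mm and grips with 20 to 120 N. Pads are 22 mm wide; open, the fingers measure 114 mm over their backs; the gripper's body (76 mm by 85 mm) begins 54 mm behind the grasp point. The pads swing forward as they close: fully open they stand 13 mm farther back than shut.
Start: joints at [1.195, 0.359, 1.51, -0, 1.272, -0.115], TCP at [0.155, 0.58, 0.253] pointing down, gripper open.
Joint ranges: [-2.97, 2.97], [-1.01, 2.36], [0.21, 2.38], [-0.96, 4.11], [0.2, 2.71], [-2.98, 2.98]. Speed limits (rad/s): [2.39, 2.39, 3.14, 3.14, 3.14, 3.14].

### API

Orientations are given as a unit quaternion [w, x, y, z].
In Python, from station import env gives the robot as it stands.
- The arm moves only by the tool servo_tool, never from a script. Its argument "targets" is a list of rows, each an object with "offset": the shift along the tool's x, y, z scaled (see below), a list of three; "rot": the turn, a rotation vector about the tool's x, y, z scaled (see below), a list of three; "grip": the gripper command: -1 is fully open, 1 is shut, values between are in proportion. In form: [{"offset": [x, y, z], "rot": [rx, ry, rz], "grip": grip}, ...]. A call has 1 to 12 rows; each row shifts and turns the commanded pose from where the row before left it, along the tool's axes as they then stand; what a row does not reach is not made up. The controller multiplies each number of a shift by 0.3 m and each number of a turn by pi rad. A row lasts 1/8 s, in which the tool goes at most 62.5 mm and 10.7 degrees, less where a joint would pass 70% of its speed; a pose out of reach is approached as far as the arm can. A call with a number of a shift or a turn outside -1 to 1 is refused whole. A call with a gripper value outside its range is refused whole. The fingers move at their own pace and stop on an object; "squeeze" is the grip in N (left out, the last holds). Time passes only in rows, so rows that do not move let the fingers close. It gives the time, the measured TCP pose, the force, the opening and the grip force at its end, in the units of the state.
- env.state(): the state, without advancing time (a new reading comes with each control period).
- env.get_image(name): name is "scene" or "top" or "wrist"; returns the picture (384x512x3 uint8, blue, green, red); there is no depth.
- env.calibration(name): a dict with "fovy" (degrees; the focal length in pixels is half the picture's height over the tangent of half this angle, whatever the lens; pixels are square), "cx", "cy" (the principal point, pixels), "k1" (the pictures are not rectified: a ray, as slopes to the right and down, at radius r is drawn at 1 + k1 r^2 times it, then the intrinsics apply), "extrinsics" (4x4, takes a point from camera to world coordinates). Camera axes: x right, y down, z forward; pixel columns grow to the right and rows downward; lengths in m; the calibration is good to about 2 mm. A picture is of the moment at which its call begins: read the wrist's pose just before it. calibration takes no time and is no camera call; for the wrist camera it gives the pose at the moment of the call.
- env.finish_job(): hands the job in; it is judged then, once.
Trained networks look in the newest picture that a camera, given by its name, has taken for a name from the list of things; names that differ only in an ending like _2 or _b are one class to them, and where a whole thing is asked for, a point or a joint stands for the part that bears it (a point fixed in the world has none). Each returns a list of dicts, best first, with "p" (0 to 1); they miss things now and then, are a little off and sometimes report something else, mostly with a low value. They report only what shows in the picture. A call takes as long as a camera call.
- env.search_frame(camera, thing): "centre" ([row, column] as shares, 0 to 1, of the picture: columns of its width, rows of its height, amid what is visible of it).
- env.mark_of(camera, thing): "centre" ([row, column] as shares, 0 to 1, of the picture: columns of its width, rows of its height: a listed point, or the origin of a listed thing).
The state is a dict: "time_s": time; "joint_pos": joint angles; "joint_vel": joint speeds; "joint_efforts": joint torques, N m; "ee_pos": TCP position; "eef_rot": TCP orientation; "ft_force": force on the tool from outside, world axes, zero at the start; "torque": the same for the moment, N m; "gripper_width": finger opening in m; "grip_force": force on a finger pad.
Only numpy, scipy, OpenCV 4.12 (cv2) and the standard library are available. Lean on these libraries where they do the work, as an engineer would, in place of code of your own. Each camera call takes 0.05 s, during which the arm holds its last target. There are 200 camera calls.

## Working session

There is one attempt and no reset: what is moved stays moved. The work goes in short steps, Python scripts to look and compute and a tool call to move; the robot and the scene stay as the last step left them, time stands still between calls to the robot, and variables do not carry over. Pictures are saved under pics/ and viewed, at most 10 in all, crops included, and the job is handed in when it is done.

Besides the shell and the picture viewer there is one more tool, called as name(argument=value, ...), one argument or row to a line, values as JSON. servo_tool: Moves the arm, as the interface text tells. Its arguments: {"type":"object","properties":{"targets":{"type":"array"},"squeeze":{"type":"number"}},"required":["targets"]}

```bash
mkdir -p pics; ls
cat > h.py <<'E'
import numpy as np, cv2
from station import env
def ray(cam,row,col,W=512,H=384):
    c=env.calibration(cam); f=H/2/np.tan(np.radians(c["fovy"])/2)
    d=np.array([(col-c["cx"])/f,(row-c["cy"])/f]); u=d.copy()
    for _ in range(30): u=d/(1+c["k1"]*(u@u))
    T=np.array(c["extrinsics"]); return T[:3,3],T[:3,:3]@np.array([u[0],u[1],1])
def at(cam,row,col,z):
    o,d=ray(cam,row,col); return o+d*(z-o[2])/d[2]
Z=dict(axis=.066,next_notch=.046,pad=.078,cheeks=.092,pommel_mid=.089,screwdriver_mid=.012,tin=0)
def marks(cam,names=Z):
    for n in names:
        for r in env.mark_of(cam,n)[:2]:
            row,col=r["centre"][0]*384,r["centre"][1]*512
            print(cam,n,round(r["p"],2),np.round([row,col],1),np.round(at(cam,row,col,Z[n]),4))
E
python3 - <<'E'
from h import *
s=env.state(); print({k:np.round(v,3).tolist() for k,v in s.items()})
a=env.get_image("top");b=env.get_image("scene")
cv2.imwrite("pics/a.png",a);cv2.imwrite("pics/b.png",b)
marks("top");marks("scene")
print(env.state()["time_s"])
E
```

```text
pics
{'time_s': 0.0, 'joint_pos': [1.195, 0.36, 1.511, -0.0, 1.273, -0.115], 'joint_vel': [-0.0, -0.001, -0.002, 0.002, 0.0, -0.0], 'joint_efforts': [0.001, -52.763, -27.863, -0.0, 0.014, 0.0], 'ee_pos': [0.154, 0.579, 0.252], 'eef_rot': [-0.0, 0.13, 0.992, -0.001], 'ft_force': [-0.276, 0.374, 0.149], 'torque': [-0.006, 0.013, 0.006], 'grip_force': 0.0, 'gripper_width': 0.085}
top axis 0.91 [175.3 243.5] [0.608  0.0324 0.066 ]
top next_notch 0.66 [214.5 266.6] [ 0.4963 -0.0337  0.046 ]
top pad 0.57 [219.2 242.7] [0.4812 0.035  0.078 ]
top cheeks 0.95 [223.2 240.7] [0.4692 0.0404 0.092 ]
top pommel_mid 0.6 [173.9 241.8] [0.6085 0.0369 0.089 ]
top screwdriver_mid 0.59 [200.5 128.5] [0.5423 0.3711 0.012 ]
top tin 0.73 [211.4 373.5] [ 0.5073 -0.3555  0.    ]
scene axis 0.84 [222.7 245.3] [0.6094 0.0215 0.066 ]
scene next_notch 0.9 [189.8 265.6] [ 0.5028 -0.0316  0.046 ]
scene next_notch 0.58 [191.1 295.3] [0.45   0.0171 0.046 ]
scene pad 0.73 [194.5 294.3] [0.4771 0.0393 0.078 ]
scene cheeks 0.86 [184.  294.4] [0.4642 0.0241 0.092 ]
scene cheeks 0.47 [217.7 248.3] [0.6068 0.0291 0.092 ]
scene pommel_mid 0.5 [216.3 247.5] [0.6045 0.0235 0.089 ]
scene pommel_mid 0.35 [324.8 374.9] [0.5763 0.373  0.089 ]
scene screwdriver_mid 0.7 [325.  373.8] [0.5426 0.3618 0.012 ]
scene tin 0.92 [130.1 193.3] [ 0.4975 -0.347   0.    ]
0.8
```

View pics/a.png

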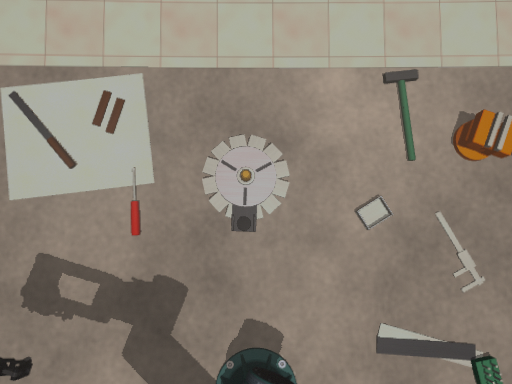

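View pics/b.png

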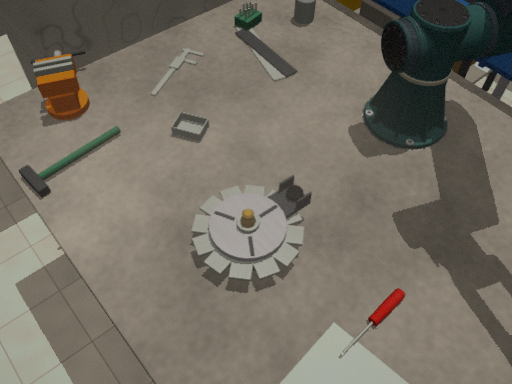

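The top picture shows the table near px (row 175, col 245). Its arm and pad point towards the robot at (222, 243), the screwdriver is at (205, 135) and the tin at (211, 373). Counter-clockwise takes the pad towards -y, on the tin side. I'll move the hand over the pad with the fingers shut.

servo_tool(
  targets=[
    {"offset": [-0.125, -0.124, 0.014], "rot": [0, 0, 0], "grip": 1},
    {"offset": [-0.125, -0.124, 0.014], "rot": [0, 0, 0], "grip": 1},
    {"offset": [-0.125, -0.124, 0.014], "rot": [0, 0, 0], "grip": 1},
    {"offset": [-0.125, -0.124, 0.014], "rot": [0, 0, 0], "grip": 1},
    {"offset": [-0.125, -0.124, 0.014], "rot": [0, 0, 0], "grip": 1},
    {"offset": [-0.125, -0.124, 0.014], "rot": [0, 0, 0], "grip": 1},
    {"offset": [-0.125, -0.124, 0.014], "rot": [0, 0, 0], "grip": 1},
    {"offset": [-0.125, -0.124, 0.014], "rot": [0, 0, 0], "grip": 1},
    {"offset": [-0.125, -0.124, 0.014], "rot": [0, 0, 0], "grip": 1},
    {"offset": [-0.125, -0.124, 0.014], "rot": [0, 0, 0], "grip": 1},
    {"offset": [-0.125, -0.124, 0.014], "rot": [0, 0, 0], "grip": 1},
    {"offset": [-0.125, -0.124, 0.014], "rot": [0, 0, 0], "grip": 1},
  ],
)

```text
time_s: 2.3
ee_pos: [0.4753, 0.0306, 0.2031]
eef_rot: [0.0, 0.13, 0.991, 0.0]
ft_force: [1.3, 0.7, -0.0]
gripper_width: 0.0002
grip_force: 0.0
```

servo_tool(
  targets=[
    {"offset": [0, 0, 0], "rot": [0, 0, -0.042], "grip": 1},
    {"offset": [0, 0, 0], "rot": [0, 0, -0.041], "grip": 1},
    {"offset": [0, 0, 0], "rot": [0, 0, 0], "grip": 1},
  ],
)

```text
time_s: 2.68
ee_pos: [0.4745, 0.0321, 0.203]
eef_rot: [0.0, 0.001, 1.0, -0.0]
ft_force: [-0.2, -0.7, -0.3]
gripper_width: -0.0003
grip_force: 0.0
```

Run:
```python
from h import *
s=env.state(); print({k:np.round(s[k],4).tolist() for k in ("time_s","ee_pos","eef_rot","ft_force","gripper_width","joint_pos")})
cv2.imwrite("pics/w.png",env.get_image("wrist"))
marks("wrist",["axis","next_notch","pad","cheeks","pommel_mid"])
```

```text
{'time_s': 2.675, 'ee_pos': [0.4745, 0.0321, 0.203], 'eef_rot': [0.0001, 0.0008, 1.0, -0.0001], 'ft_force': [-0.1546, -0.6569, -0.2647], 'gripper_width': -0.0003, 'joint_pos': [-0.0777, 0.2381, 1.8337, -0.0001, 1.0696, -1.6469]}
wrist next_notch 0.89 [206.1 194.1] [ 0.4973 -0.0263  0.046 ]
wrist pad 0.93 [187.1 253.8] [0.4699 0.0327 0.078 ]
wrist cheeks 0.91 [189.6 254.9] [0.4684 0.0336 0.092 ]
wrist cheeks 0.51 [208.4 193.3] [ 0.4843 -0.0173  0.092 ]
wrist pommel_mid 0.64 [328.1 253.4] [0.6062 0.0322 0.089 ]
```

View pics/w.png

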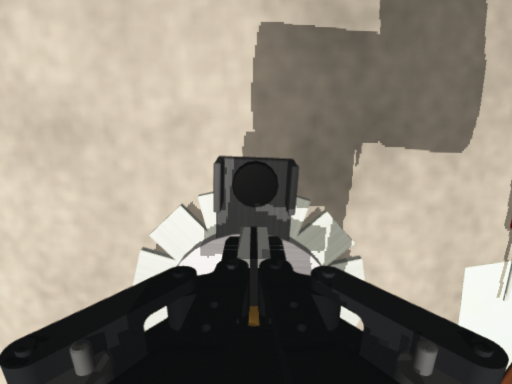

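The wrist view puts the pad at px (185, 254), which is world (0.470, 0.033). Axis and pommel are at about (0.606, 0.032), 136 mm away, which matches the 137 mm given. I'll descend to just above the pad.

servo_tool(
  targets=[
    {"offset": [0.015, 0.002, 0.1], "rot": [0, 0, 0], "grip": 1},
    {"offset": [0, 0, 0.1], "rot": [0, 0, 0], "grip": 1},
    {"offset": [0, 0, 0.1], "rot": [0, 0, 0], "grip": 1},
    {"offset": [0, 0, 0.03], "rot": [0, 0, 0], "grip": 1},
    {"offset": [0, 0, 0], "rot": [0, 0, 0], "grip": 1},
  ],
)

```text
time_s: 3.6
ee_pos: [0.4697, 0.033, 0.1038]
eef_rot: [-0.001, 0.0, 1.0, -0.0]
ft_force: [0.5, 0.5, -0.3]
gripper_width: -0.0003
grip_force: 0.0
```

Run:
```python
from h import *
w=env.get_image("wrist"); b=env.get_image("scene")
cv2.imwrite("pics/c.png",np.hstack([cv2.resize(w[100:300,150:360],(399,380)),cv2.resize(b[150:250,220:325],(399,380))]))
print(env.state()["time_s"])
```

```text
3.7
```

View pics/c.png

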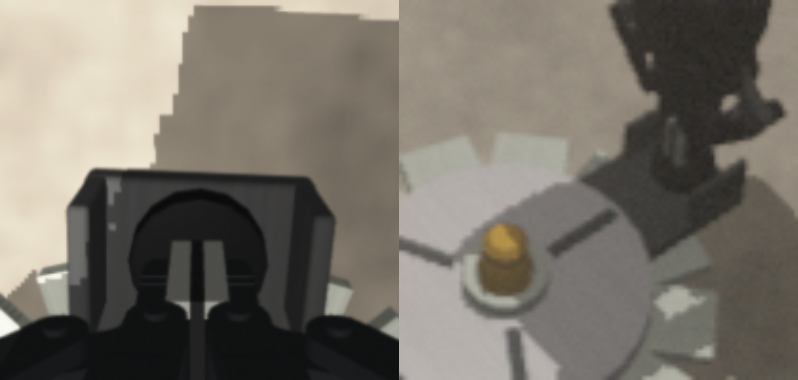

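The fingertips are centred between the cheeks and over the pad. Next I'll press.

servo_tool(
  targets=[
    {"offset": [0, 0, 0.02], "rot": [0, 0, 0], "grip": 1},
    {"offset": [0, 0, 0.024], "rot": [0, 0, 0], "grip": 1},
    {"offset": [0, 0, 0], "rot": [0, 0, 0], "grip": 1},
    {"offset": [0, 0, 0], "rot": [0, 0, 0], "grip": 1},
  ],
)

```text
time_s: 4.2
ee_pos: [0.4713, 0.0328, 0.0914]
eef_rot: [0.001, 0.0, 1.0, -0.0]
ft_force: [0.9, -0.2, 8.1]
gripper_width: -0.0001
grip_force: 3.5
```

servo_tool(
  targets=[
    {"offset": [0, 0, 0.003], "rot": [0, 0, 0], "grip": 1},
    {"offset": [0, 0, 0], "rot": [0, 0, 0], "grip": 1},
    {"offset": [-0.001, -0.03, 0], "rot": [0, 0, -0.0208], "grip": 1},
    {"offset": [-0.001, -0.03, 0], "rot": [0, 0, -0.0208], "grip": 1},
    {"offset": [-0.001, -0.03, 0], "rot": [0, 0, -0.0208], "grip": 1},
    {"offset": [-0.001, -0.03, 0], "rot": [0, 0, -0.0208], "grip": 1},
    {"offset": [-0.001, -0.03, 0], "rot": [0, 0, -0.0208], "grip": 1},
    {"offset": [-0.001, -0.03, 0], "rot": [0, 0, -0.0208], "grip": 1},
    {"offset": [0, 0, 0], "rot": [0, 0, 0], "grip": 1},
  ],
)

```text
time_s: 5.32
ee_pos: [0.4803, -0.0205, 0.0902]
eef_rot: [-0.0, -0.195, 0.981, -0.0]
ft_force: [-3.0, -2.5, 7.2]
gripper_width: 0.0003
grip_force: 3.8
```

Run:
```python
from h import *
w=env.get_image("wrist"); b=env.get_image("scene")
cv2.imwrite("pics/d.png",np.hstack([cv2.resize(w[100:300,150:360],(399,380)),cv2.resize(b[150:250,220:325],(399,380))]))
marks("wrist",["cheeks"]);marks("scene",["cheeks"])
```

```text
scene cheeks 0.77 [174.8 276.4] [ 0.4783 -0.0232  0.092 ]
```

View pics/d.png

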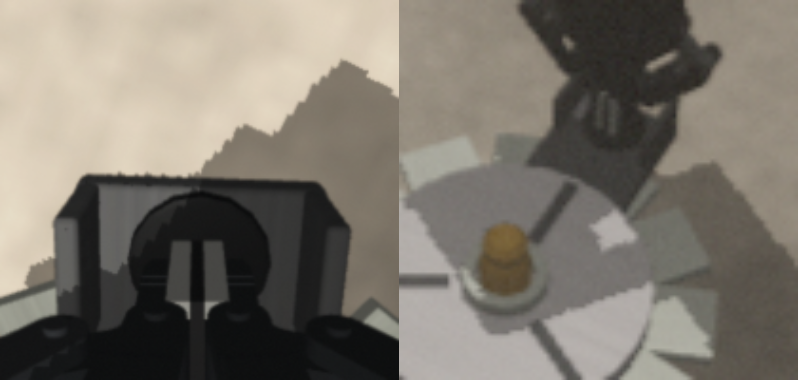

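The table followed the fingertips without slip and stands at about 22.5°. I'll finish the arc, then ease up part way and read the force: if it stays at about 6 N the pin is rising into the notch, and if it falls to about 0 the pin is riding under the plate.

servo_tool(
  targets=[
    {"offset": [-0.001, -0.03, 0], "rot": [0, 0, -0.0208], "grip": 1},
    {"offset": [-0.001, -0.029, 0], "rot": [0, 0, -0.0208], "grip": 1},
    {"offset": [0, 0, 0], "rot": [0, 0, 0], "grip": 1},
    {"offset": [0, 0, -0.009], "rot": [0, 0, 0], "grip": 1},
    {"offset": [0, 0, -0.009], "rot": [0, 0, 0], "grip": 1},
    {"offset": [0, 0, 0], "rot": [0, 0, 0], "grip": 1},
  ],
)

```text
time_s: 6.28
ee_pos: [0.4878, -0.0362, 0.0955]
eef_rot: [-0.0, -0.259, 0.966, -0.001]
ft_force: [-1.8, -2.9, 4.9]
gripper_width: -0.0002
grip_force: 2.5
```

The force stays at about 5 N with the plunger at about 5 mm, so the pin is rising in the notch. I'll lift straight up and clear.

servo_tool(
  targets=[
    {"offset": [0, 0, -0.009], "rot": [0, 0, 0], "grip": 1},
    {"offset": [0, 0, -0.015], "rot": [0, 0, 0], "grip": 1},
    {"offset": [0, 0, -0.05], "rot": [0, 0, 0], "grip": 1},
    {"offset": [0, 0, -0.12], "rot": [0, 0, 0], "grip": 1},
    {"offset": [0, 0, -0.15], "rot": [0, 0, 0], "grip": 1},
    {"offset": [0, 0, 0], "rot": [0, 0, 0], "grip": 1},
    {"offset": [0, 0, 0], "rot": [0, 0, 0], "grip": 1},
  ],
)

```text
time_s: 7.15
ee_pos: [0.4881, -0.0354, 0.1988]
eef_rot: [0.0, -0.258, 0.966, -0.0]
ft_force: [0.3, -0.6, 0.3]
gripper_width: -0.0003
grip_force: 0.0
```

Run:
```python
from h import *
w=env.get_image("wrist"); b=env.get_image("scene")
cv2.imwrite("pics/e.png",np.hstack([cv2.resize(w[100:300,150:360],(399,380)),cv2.resize(b[150:250,220:325],(399,380))]))
marks("wrist",["next_notch","pad","cheeks","pommel_mid"])
```

```text
wrist next_notch 0.57 [195.  254.2] [ 0.4952 -0.0293  0.046 ]
wrist pad 0.72 [191.1 254.2] [ 0.4845 -0.0357  0.078 ]
wrist pad 0.6 [342.5 477.7] [0.5104 0.253  0.078 ]
wrist cheeks 0.78 [192.5 254.4] [ 0.4823 -0.037   0.092 ]
wrist pommel_mid 0.69 [329.9 251. ] [0.6003 0.0273 0.089 ]
```

View pics/e.png

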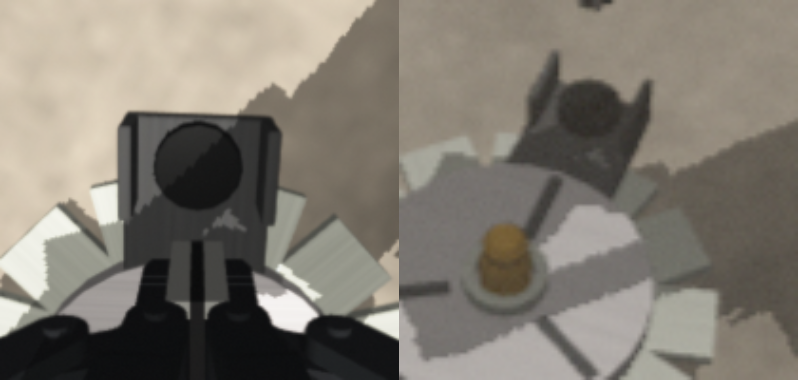

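The arm is at 30° and over the next notch, the plunger is up, the pommel is in its nest and the hand is clear.

```bash
python3 -c "
from station import env
print(env.finish_job())"
```

```text
the job is handed in; nothing more can be done
None
```

The table was turned 30° counter-clockwise to the next notch, the plunger looks fully back up with its pin in that notch, and the pommel is undisturbed; the job was handed in with the hand clear at about 7 s of 32 s, and no verdict came back.

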